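Close the instrument cassette: feel a cover plate onto its studs

ROBOT

A 6-joint arm with a two-finger parallel gripper is mounted at the origin on the work surface. World frame = base frame: x ahead of the robot, y to its left, z up, the work surface at z = 0. Lengths are in m, angles in degrees, forces in N, time in s.
With the tool pointing down it reaches from about 0.4 to 0.825 m from the base axis. Payload 7 kg.
Tool frame: the origin (TCP) lies between the finger pads; the fingertips stand 19 mm ahead of it and the grasp point (between the pads) is the TCP; z points along the fingers, y is the line along which they close (so a half turn about z gives the same grasp; the last joint's range is limited). The gripper opens to 88 mm and grips with 3 to 60 N. Pads are 19 mm wide; open, the fingers measure 130 mm over their backs; the gripper's body (78 mm by 193 mm) begins 47 mm behind the grasp point.
Start: joints at [-49.956, 20.546, 0.682, 0, -70.136, -16.507], TCP at [0.27, -0.619, 0.246] pointing down, gripper open.
Joint ranges: [-176.03, 176.03], [-82.01, 121.73], [-58.28, 71.71], [-173.87, 95.51], [-174.79, -0.11], [-173.66, 173.66]. Speed limits (degrees/s): [136.94, 136.94, 172.46, 180, 180, 180].

INTERFACE

Orientations are given as [roll, pitch, yaw] about the fixed x, y, z axes, in that order (R = Rz(yaw) Ry(pitch) Rx(roll)).
In Python, from plant import r gives the robot as it stands. The module is installed in compiled form; this text tells all that it offers.
- The arm moves only by the shell command python3 -m pendant 'ROWS' [OPENING] [FORCE]. ROWS is JSON, a list of rows, each a list of 6 numbers: the shift along the tool's x, y, z in mm, then the turn, a rotation vector about the tool's x, y, z in rad. In form: [[tx, ty, tz, wx, wy, wz], ...]. A call has 1 to 20 rows; each row is the pose to reach, as a shift and turn from the pose commanded when the call began, along the tool's axes at that moment; what a row does not reach only later rows make up. A row lasts 1/8 s, in which the tool goes at most 62.5 mm and 10.7 degrees, less where a joint would pass 70% of its speed; a pose out of reach is approached as far as the arm can. A call with a gripper value outside its range is refused whole. OPENING is the finger opening in mm, from 0 to 87.6, set as the call begins (- or left out, the last holds). The fingers move at their own pace and stop on an object; FORCE is the grip in N (left out, the last holds). Time passes only in rows, so rows that repeat a pose let the fingers close. It gives the time, the measured TCP pose, the force, the opening and the grip force at its end, in the units of the state.
- r.get_state(): the state, without advancing time (a new reading comes with each control period).
- r.capture(name): name is "side" or "top" or "wrist"; returns the picture (400x640x3 uint8, red, green, blue); there is no depth.
- r.camera_params(name): a dict with "mtx" (3x3 intrinsics, pixels), "rvec" (rotation vector, rad) and "tvec" (3), from world to camera coordinates, as OpenCV has them; the wrist camera has in their place "mount" (4x4, takes a point from camera to tool coordinates, whose origin is the TCP and whose axes are the flange's). Camera axes: x right, y down, z forward; pixel columns grow to the right and rows downward; lengths in m; the calibration is good to about 2 mm. A picture is of the moment at which its call begins: read the wrist's pose just before it. camera_params takes no time and is no camera call.
- r.close_job(): hands the job in; it is judged then, once.
The state is a dict: "time_s": time; "joints": joint angles; "qd": joint speeds; "joint_torque": joint torques, N m; "tcp_pos": TCP position; "eef_rot": TCP orientation; "contact_force": force on the tool from outside, world axes, zero at the start; "moment": the same for the moment, N m; "gripper_width": finger opening in m; "gripper_force": force on a finger pad.
Only numpy, scipy, OpenCV 4.12 (cv2) and the standard library are available. Lean on these libraries where they do the work, as an engineer would, in place of code of your own. Each camera call takes 0.05 s, during which the arm holds its last target. There are 200 camera calls.

TASK

Take the blue cover out of the drying rack, lay it flat on the green mat with its black bar up and let go, then pick it up again by the bar. Set it on the cassette that holds the steel pliers, sliding it gently along the studs' tops until both holes drop over them and it lies flat on the rims, and let go; leave the other cassette open and do not disturb the instruments or the things standing around.

Things in the scene. Friction and masses are not known exactly. Their poses are not given: they have to be found in the camera images.
- cover_center (a point): Centre of the blue cover plate (mid-thickness), 190 (y) x 96 (z) x 7 (x) mm, 0.2-0.3 kg. x points out of the face with the black grip bar: 80 mm long (y), 14 wide (z), 28 high, in the middle. 13 mm through-holes at y = -68 and 68 mm, z = 0; either way round fits. Starts on its long edge in the rack's middle slot, z up, x along the rack's x, top edge 104 mm above the counter, may lean 5 degrees.
- rack: Grey plastic drying rack, fixed: base 100 (x) x 150 (y) x 8 mm, origin at the centre of its underside, z up. Fins along y, 5 mm thick, up to 38 mm above the counter; the cover stands on the base in the middle slot (x = 0), 10 mm wide; lift it straight up.
- mat: Green mat, fixed: 150 (x) x 220 (y) x 4 mm, origin at the centre of its underside; the cover is laid here.
- cassette_a: Open steel cassette, fixed, 110 (x) x 200 (y) x 36 mm; origin: underside centre. Flat rims (long side walls, 12 mm thick) carry the cover. Inside, two 10 mm brass studs with tapered tops reach z = 46 mm, at x = 0, y = s - 68 and s + 68 mm; they sit on a clamped rail (it does not give), s anywhere from -9 to 9 mm, not reported. The two cassettes are alike, each with its own s.
- cassette_b: Open steel cassette, fixed, 110 (x) x 200 (y) x 36 mm; origin: underside centre. Flat rims (long side walls, 12 mm thick) carry the cover. Inside, two 10 mm brass studs with tapered tops reach z = 46 mm, at x = 0, y = s - 68 and s + 68 mm; they sit on a clamped rail (it does not give), s anywhere from -9 to 9 mm, not reported. The two cassettes are alike, each with its own s.
- pliers_center (a point): Centre of the steel orthodontic pliers, about 95 mm long and 12 mm high, lying loose at the middle of one of the two cassettes (which one changes): that cassette is to be covered. They lie well below its rims.
- scaler_center (a point): Centre of a red-handled steel scaler, about 95 mm long and 14 mm high, lying loose in the other cassette, which stays open.
- spray: Bystander: blue bottle with a white cap, 60 mm across, 150 mm tall, origin at the centre of its underside. Leave it alone.
- beaker: Bystander: white cup, 70 mm across, 90 mm tall, origin at the centre of its underside. Leave it alone.
- mask_box: Bystander: carton of masks 100 x 180 x 70 mm, origin at the centre of its underside. Leave it alone.
There are look-alikes about, which are no part of the job. What is meant by the part that bears pliers_center is not yellow, and is the smaller of those in its own colour.

How it is judged:
By the outcome, as a careful person would: the job done as asked, in the order asked, and still so for the second after the job is handed in, with the robot touching nothing.
It also fails if it takes over 70 s, if anything falls off the work surface, if the arm or the gripper's body presses on something with over 40 N, if the wrist force passes 120 N, or if a joint passes its speed limit or range.

## Working session

There is one attempt and no reset: what is moved stays moved. The work goes in short steps, Python scripts to look and compute and a shell command to move; the robot and the scene stay as the last step left them, time stands still between calls to the robot, and variables do not carry over. Pictures are saved under pics/ and viewed, at most 13 in all, crops included, and the job is handed in when it is done.

```bash
mkdir -p pics; cat > h.py <<'E'
import numpy as np, cv2
from scipy.spatial.transform import Rotation as Ro
from plant import r
def snap(n,f):
    s=r.get_state(); im=r.capture(n); cv2.imwrite('pics/'+f,cv2.cvtColor(im,cv2.COLOR_RGB2BGR)); return s,im
def cam(n,s=None):
    p=r.camera_params(n); K=np.array(p['mtx'],float)
    if 'mount' in p:
        M=np.array(p['mount']); Rt=Ro.from_euler('xyz',s['eef_rot'],degrees=True).as_matrix()
        return K, Rt@M[:3,:3], Rt@M[:3,3]+np.array(s['tcp_pos'])
    R=Ro.from_rotvec(np.ravel(p['rvec'])).as_matrix(); return K,R.T,-R.T@np.ravel(p['tvec'])
def ray(c,px,z):
    K,R,o=c; px=np.atleast_2d(px).astype(float)
    d=(np.c_[px,np.ones(len(px))]@np.linalg.inv(K).T)@R.T
    return o+d*((z-o[2])/d[:,2])[:,None]
def proj(c,P):
    K,R,o=c; q=(np.atleast_2d(P)-o)@R@K.T; return q[:,:2]/q[:,2:]
E
python3 - <<'E'
from h import *
for n in('top','side','wrist'):
    s,im=snap(n,n+'0.png'); c=cam(n,s); print(n,c[2].round(3),c[1][:,2].round(2))
print(r.get_state())
E
```

```text
top [ 3.040e-01 -1.000e-03  1.073e+00] [ 0.18 -0.02 -0.98]
side [0.04  0.993 1.083] [ 0.3  -0.67 -0.68]
wrist [ 0.209 -0.645  0.384] [ 0.23  0.1  -0.97]
{'time_s': 0.15, 'joints': array([-4.99531496e+01,  2.05813157e+01,  6.47109401e-01, -1.40166893e-02,
       -7.01382141e+01, -1.65064837e+01]), 'qd': array([ 0.08651413, -0.07907228,  0.11046216,  0.01784327, -0.06341897,
        0.07657193]), 'joint_torque': array([-2.06137083e-03, -5.83274388e+01,  2.93290973e+01,  7.00113907e+00,
        8.76257167e-03, -1.30084832e-04]), 'tcp_pos': array([ 0.26942111, -0.61851994,  0.24485742]), 'eef_rot': array([ 1.79926820e+02, -7.94270382e-03, -1.56464399e+02]), 'contact_force': array([-0.69368577,  0.67764559,  0.49912396]), 'moment': array([-0.04003345,  0.01023862, -0.020218  ]), 'gripper_force': 0.0, 'gripper_width': 0.08740878411653194}
```

View pics/top0.png

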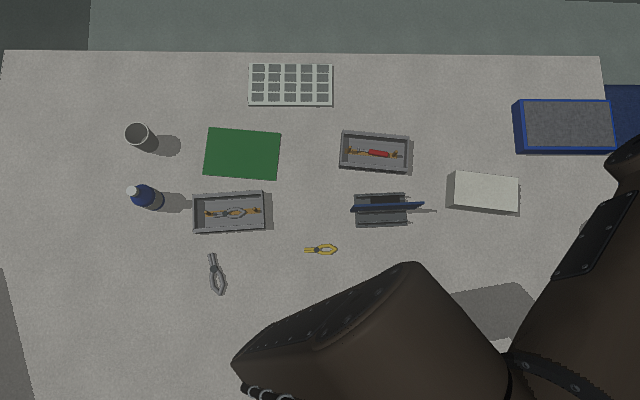

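View pics/side0.png

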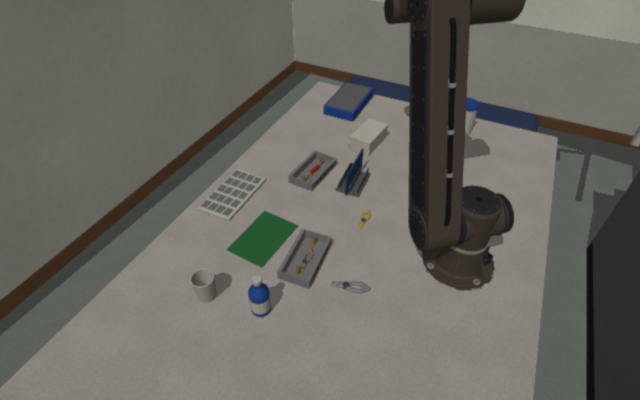

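Top view: the small grey pliers are in the cassette at (229,212), so that is the one to cover. The scaler's cassette is at (376,152), the rack with the cover at (385,207) and the mat at (242,153). The spray at (145,196) stands near the target.

```bash
python3 - <<'E'
from h import *
im=cv2.imread('pics/top0.png'); c=cam('top')
hsv=cv2.cvtColor(im,cv2.COLOR_BGR2HSV)
def rect(m,z,n):
    cs=cv2.findContours(m.astype('uint8'),0,2)[0]; k=max(cs,key=cv2.contourArea).reshape(-1,2)
    P=ray(c,k,z)[:,:2]; q=cv2.minAreaRect((P*1000).astype('float32')); print(n,[np.round(v,1) for v in q])
rect((hsv[...,0]>45)&(hsv[...,0]<80)&(hsv[...,1]>100),.004,'mat')
# hand corners
print('cassB rim',ray(c,[[194,195],[264,191],[268,228],[196,233]],.036).round(3).tolist())
print('cassA rim',ray(c,[[342,131],[411,137],[408,173],[339,167]],.036).round(3).tolist())
print('rack base',ray(c,[[357,193],[405,193],[407,227],[354,227]],.02).round(3).tolist())
print('cover top',ray(c,[[351,210],[424,204]],.104).round(3).tolist())
print('spray top',ray(c,[[134,190]],.15).round(3),'box',ray(c,[[448,172],[519,176],[518,213],[446,207]],.07).round(3).tolist(),'beaker',ray(c,[[136,131]],.09).round(3))
a=cv2.resize(im[180:240,335:445],None,fx=5,fy=5,interpolation=2)
s=cv2.imread('pics/side0.png'); b=cv2.resize(s[140:200,320:390],None,fx=4.2,fy=5,interpolation=2)
b=cv2.resize(s[140:200,320:375],None,fx=4,fy=4,interpolation=2); w=cv2.imread('pics/wrist0.png')
out=np.zeros((560,800,3),'uint8'); out[:300,:550]=a; out[:240,560:780]=b; out[305:555,:400]=cv2.resize(w,(400,250),interpolation=3)
cv2.imwrite('pics/c1.png',out)
E
```

```text
mat [array([638.5, 193.8]), array([217.9, 148.2]), np.float64(85.1)]
cassB rim [[0.503, 0.319, 0.036], [0.516, 0.12, 0.036], [0.409, 0.107, 0.036], [0.395, 0.307, 0.036]]
cassA rim [[0.698, -0.107, 0.036], [0.68, -0.312, 0.036], [0.57, -0.297, 0.036], [0.587, -0.096, 0.036]]
rack base [[0.514, -0.149, 0.02], [0.514, -0.29, 0.02], [0.414, -0.292, 0.02], [0.414, -0.138, 0.02]]
cover top [[0.451, -0.12, 0.104], [0.467, -0.317, 0.104]]
spray top [[0.494 0.436 0.15 ]] box [[0.565, -0.402, 0.07], [0.554, -0.604, 0.07], [0.448, -0.59, 0.07], [0.465, -0.389, 0.07]] beaker [[0.674 0.473 0.09 ]]
```

View pics/c1.png

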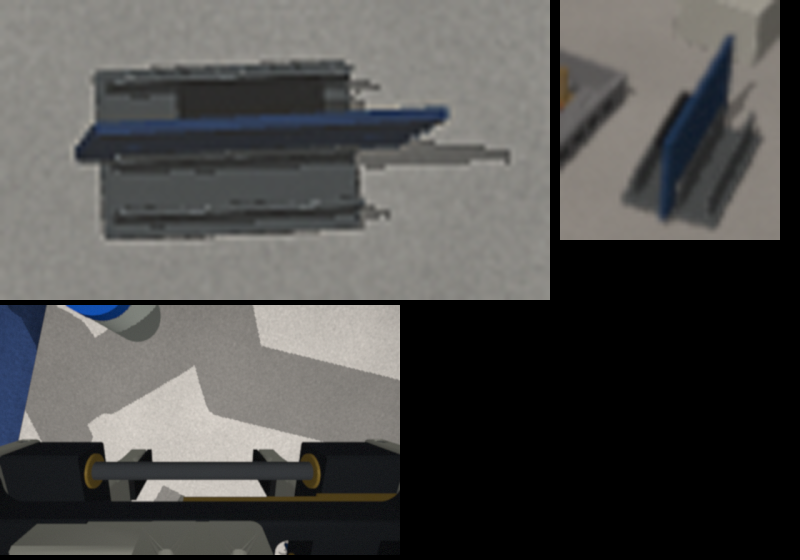

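The crops show the bar (dark) on the cover's +x side, away from the robot. My plan is to grip the top edge, lift, pitch the tool outward so the bar side comes up, and lower the cover onto the mat. First I go above the cover for a close look.

```bash
cat >> h.py <<'E'
def to(pos,rpy,s=None):
    s=s or r.get_state(); R0=Ro.from_euler('xyz',s['eef_rot'],degrees=True); R1=Ro.from_euler('xyz',rpy,degrees=True)
    t=R0.inv().apply(np.array(pos)-s['tcp_pos'])*1000; w=(R0.inv()*R1).as_rotvec()
    print('ROW',np.r_[t.round(1),w.round(4)].tolist(),'n>=',max(np.linalg.norm(t)/62.5,np.degrees(np.linalg.norm(w))/10.7).round(1))
def st():
    s=r.get_state(); print(round(s['time_s'],2),s['tcp_pos'].round(4),s['eef_rot'].round(2),'F',s['contact_force'].round(1),'w',round(s['gripper_width']*1000,1),'gf',s['gripper_force'],'q',np.round(s['joints'],0)); return s
E
python3 -c "
from h import *
to([.46,-.216,.25],[180,0,-85.3])"
```

```text
ROW [-335.5, 292.9, -4.8, 0.0012, 0.0007, -1.2421] n>= 7.1
```

```bash
python3 -m pendant '[[-335,293,-5,0,0,-1.242],[-335,293,-5,0,0,-1.242],[-335,293,-5,0,0,-1.242],[-335,293,-5,0,0,-1.242],[-335,293,-5,0,0,-1.242],[-335,293,-5,0,0,-1.242],[-335,293,-5,0,0,-1.242],[-335,293,-5,0,0,-1.242],[-335,293,-5,0,0,-1.242],[-335,293,-5,0,0,-1.242],[-335,293,-5,0,0,-1.242],[-335,293,-5,0,0,-1.242]]' 50; python3 - <<'E'
from h import *
st(); s,im=snap('wrist','w1.png'); c=cam('wrist',s); print(c[2],c[1][:,2])
print(proj(c,[[.46,-.12,.104],[.46,-.31,.104],[.46,-.216,.104],[.46,-.216,.23]]).round())
E
```

```text
time_s: 1.65
tcp_pos: [0.4592, -0.2173, 0.2505]
eef_rot: [180.0, 0.0, -85.4]
contact_force: [-0.8, -0.5, -0.7]
gripper_width: 0.0498
gripper_force: 0.0
1.65 [ 0.4592 -0.2173  0.2505] [179.99   0.   -85.4 ] F [-0.8 -0.5 -0.7] w 49.8 gf 0.0 q [ -3.   5. -20.   0. -66.   8.]
[ 0.4645573  -0.28341131  0.38952311] [-0.02088473  0.24601016 -0.96904222]
[[315. 286.]
 [331.  92.]
 [322. 196.]
 [321. 248.]]
```

View pics/w1.png

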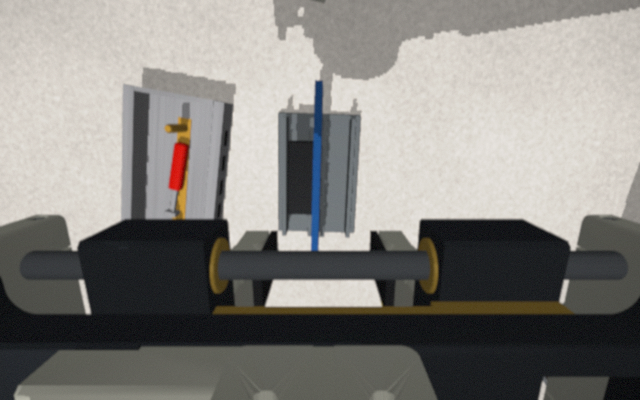

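Wrist view: the cover's top edge runs from (319,81) to (316,250). The bar is the dark patch on its left (+x) at rows 141-212. I'll fit the edge from the blue mask.

```bash
python3 - <<'E'
from h import *
im=cv2.imread('pics/w1.png'); s=r.get_state(); c=cam('wrist',s)
h=cv2.cvtColor(im,cv2.COLOR_BGR2HSV); m=(h[...,0]>100)&(h[...,0]<125)&(h[...,1]>150)
m[252:]=0; ys,xs=np.nonzero(m); print(ys.min(),ys.max())
P=[]
for y in range(ys.min()+3,248,8):
    x=xs[ys==y]; P.append([x.mean(),y]); 
    if y%3==0: print(y,x.min(),x.max(),end='; ')
Q=ray(c,P,.104); a=np.polyfit(Q[:,1],Q[:,0],1); print('x at y=-.216',np.polyval(a,-.216),'yaw',-np.degrees(np.arctan(a[0])))
print('far end',ray(c,[[319,ys.min()]],.104)); print('rack ends',ray(c,[[320,113],[320,234]],.03).round(3).tolist()); print('bar y',ray(c,[[300,141],[300,212]],.063).round(3).tolist())
to([np.polyval(a,-.216),-.216,.09],[180,0,-90-np.degrees(np.arctan(a[0]))])
E
```

```text
82 250
93 316 321; 117 315 321; 141 313 320; 165 312 319; 189 312 319; 213 312 318; 237 137 316; x at y=-.216 0.4674016725753603 yaw 1.9742410312569816
far end [[ 0.47106831 -0.31687489  0.104     ]]
rack ends [[0.469, -0.293, 0.03], [0.458, -0.15, 0.03]]
bar y [[0.487, -0.263, 0.063], [0.482, -0.186, 0.063]]
ROW [-0.4, -8.2, 160.5, 0.0001, 0.0001, 0.0461] n>= 2.6
```

```bash
python3 - <<'E'
from h import *
c=cam('wrist',r.get_state())
Q=ray(c,[[318.5,93],[318,117],[316.5,141],[315.5,165],[315.5,189],[315,213]],.104); a=np.polyfit(Q[:,1],Q[:,0],1); print(Q.round(4).tolist(),np.degrees(np.arctan(-a[0])))
to([np.polyval(a,-.222),-.222,.089],[180,0,-90-np.degrees(np.arctan(a[0]))])
E
```

```text
[[0.4708, -0.3078, 0.104], [0.4697, -0.2875, 0.104], [0.4694, -0.2664, 0.104], [0.4686, -0.2445, 0.104], [0.4669, -0.2218, 0.104], [0.4656, -0.1981, 0.104]] 2.6069108652718542
ROW [5.5, -7.3, 161.5, 0.0001, 0.0001, 0.0351] n>= 2.6
```

```bash
python3 -m pendant '[[5.5,-7.3,60,0,0,0.025],[5.5,-7.3,100,0,0,0.025],[5.5,-7.3,130,0,0,0.025],[5.5,-7.3,145,0,0,0.025],[5.5,-7.3,157,0,0,0.025],[5.5,-7.3,157,0,0,0.025],[5.5,-7.3,157,0,0,0.025]]'; python3 -m pendant '[[0,0,0,0,0,0],[0,0,0,0,0,0],[0,0,0,0,0,0],[0,0,0,0,0,0],[0,0,0,0,0,0],[0,0,0,0,0,0]]' 0 45; python3 -c "
from h import *
st()"
```

```text
time_s: 2.58
tcp_pos: [0.4681, -0.2214, 0.0945]
eef_rot: [-179.9, -0.0, -86.7]
contact_force: [0.4, -0.3, 0.9]
gripper_width: 0.0501
gripper_force: 0.0
time_s: 3.32
tcp_pos: [0.4674, -0.2213, 0.0936]
eef_rot: [180.0, -0.0, -86.7]
contact_force: [-0.7, 0.7, 0.3]
gripper_width: 0.007
gripper_force: 45.0
3.33 [ 0.4674 -0.2213  0.0936] [180.    -0.   -86.73] F [-0.7  0.7  0.3] w 7.0 gf 44.99905586242676 q [ -4.  15. -30.   0. -45.   7.]
```

Gripped at 7.0 mm, so it's on the plate. Next I lift it straight up and work out the tilted pose over the mat.

```bash
python3 -m pendant '[[0,0,-10,0,0,0],[0,0,-25,0,0,0],[0,0,-50,0,0,0],[0,0,-80,0,0,0],[0,0,-120,0,0,0],[0,0,-160,0,0,0],[0,0,-160,0,0,0]]'; python3 - <<'E'
from h import *
st(); th=42; psi=-4.9
Rp=Ro.from_euler('z',psi,degrees=True)*Ro.from_euler('y',-(90-th),degrees=True)
R1=Rp*Ro.from_euler('xyz',[180,0,-90],degrees=True); rpy=R1.as_euler('xyz',degrees=True)
ctr=np.array([.6385,.1938,.004]); edge=ctr+Ro.from_euler('z',psi,degrees=True).apply([.048,0,0])
tcp=edge+Rp.apply([.0035,0,.0856]); print('tcp at contact',tcp,rpy)
to(tcp+[0,0,.06],rpy)
E
```

```text
time_s: 4.2
tcp_pos: [0.4691, -0.2217, 0.2581]
eef_rot: [-179.6, -0.1, -86.7]
contact_force: [0.4, -0.2, -2.6]
gripper_width: 0.007
gripper_force: 45.0
4.2 [ 0.4691 -0.2217  0.2581] [-1.7958e+02 -1.1000e-01 -8.6710e+01] F [ 0.4 -0.2 -2.6] w 7.0 gf 44.99547243118286 q [ -4.   5. -18.   0. -67.   7.]
tcp at contact [0.62527726 0.19493359 0.06387859] [-1.32000000e+02 -1.27222187e-14 -9.49000000e+01]
ROW [-407.3, -178.9, 134.9, 0.8288, 0.0586, 0.1349] n>= 7.4
```

```bash
python3 -m pendant '[[-60,-27,0,0.1,0.01,0.02],[-115,-52,0,0.2,0.02,0.04],[-170,-75,0,0.3,0.02,0.05],[-220,-98,0,0.4,0.03,0.07],[-270,-120,0,0.5,0.04,0.08],[-320,-140,0,0.6,0.04,0.1],[-365,-160,10,0.7,0.05,0.12],[-407,-179,30,0.8,0.058,0.134],[-407,-179,60,0.829,0.0586,0.135],[-407,-179,100,0.829,0.0586,0.135],[-407,-179,135,0.829,0.0586,0.135],[-407,-179,135,0.829,0.0586,0.135],[-407,-179,135,0.829,0.0586,0.135]]'; python3 - <<'E'
from h import *
st(); snap('top','t2.png'); snap('side','s2.png')
a=cv2.imread('pics/t2.png')[80:260,120:340]; b=cv2.imread('pics/s2.png')[160:340,180:400]
cv2.imwrite('pics/c2.png',cv2.resize(np.hstack([a,b]),None,fx=1.8,fy=1.8,interpolation=2))
E
```

```text
time_s: 5.82
tcp_pos: [0.5646, 0.2248, 0.2309]
eef_rot: [-136.4, -2.5, -97.4]
contact_force: [0.1, -0.0, -2.1]
gripper_width: 0.0069
gripper_force: 45.0
5.83 [0.5646 0.2248 0.2309] [-136.44   -2.5   -97.44] F [ 0.1 -0.  -2.1] w 6.9 gf 44.99458730220795 q [  37.    2.  -58.   95.  -31. -131.]
```

View pics/c2.png

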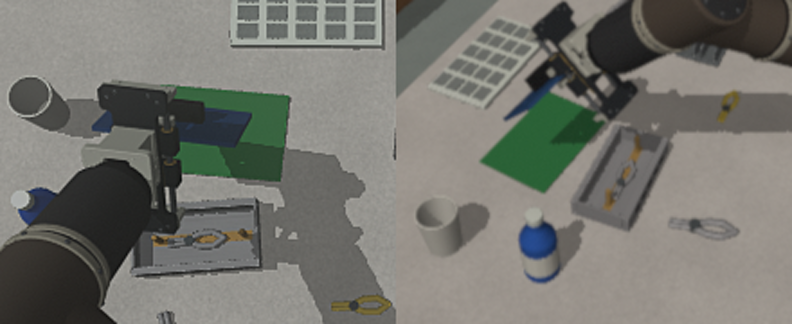

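The arm stopped at its joint limits (q4 = 95, q3 = -58) in this outward tilt. I'll fit a simple kinematic model to the logged states and check which tilt direction is feasible.

```bash
cat > kin.py <<'E'
from h import *
from scipy.optimize import least_squares
E=lambda a,t: Ro.from_euler(a,t,degrees=True)
T0=Ro.from_matrix(np.array([[0,0,1],[-1,0,0],[0,-1,0]]))
LO=np.array([-176,-82,-58,-173.8,-174.7,-.2]);HI=np.array([176,121.7,71.7,95.4,-.2,173.6]);LO[4]=-174.7;LO[5]=-173.6
def fk(q,p,s4,s6):
    d,r0,h,a,e,b,c=p
    R=E('z',q[0]); P=R.apply([r0,-d,h]); R=R*E('y',q[1]); P=P+R.apply([0,0,a]); R=R*E('y',-q[2]); P=P+R.apply([b,0,e])
    R=R*E('x',s4*q[3])*E('y',-q[4]); P=P+R.apply([c,0,0]); return P,R*E('x',s6*q[5])*T0
def ik(pos,R1,p,s4,s6,n=40,seed=0):
    g=np.random.default_rng(seed); best=[]
    for k in range(n):
        q0=g.uniform(LO+1,HI-1); q0[0]=g.uniform(-20,80)
        f=lambda q:(lambda PR: np.r_[(PR[0]-pos)*10,(PR[1].inv()*R1).as_rotvec()])(fk(q,p,s4,s6))
        o=least_squares(f,q0,bounds=(LO,HI),x_scale=50.,max_nfev=150)
        if o.cost<1e-6: best.append(o.x.round(0))
    return np.unique(best,axis=0) if best else []
E
python3 - <<'E'
from kin import *
s=r.get_state()
D=[([-49.956,20.546,.682,0,-70.136,-16.507],[.27,-.619,.246],[180,0,-156.46]),([-3,5,-20,0,-66,8],[.4592,-.2173,.2505],[180,0,-85.4]),
([-4,15,-30,0,-45,7],[.4674,-.2213,.0936],[180,0,-86.7]),([-4,5,-18,0,-67,7],[.4691,-.2217,.2581],[-179.6,-.1,-86.7]),(s['joints'],s['tcp_pos'],s['eef_rot'])]
w=[10,1,1,1,10]
for s4 in(1,-1):
  for s6 in(1,-1):
    f=lambda p:np.concatenate([k*(fk(q,p,s4,s6)[0]-P) for (q,P,_),k in zip(D,w)])
    o=least_squares(f,[.19,0,.4,.4,0,.4,.25]); o2=[np.degrees((fk(q,o.x,s4,s6)[1].inv()*E('xyz',e)).magnitude()).round(1) for q,P,e in D]
    print(s4,s6,o.x.round(3),o.cost,o2)
E
```

```text
1 1 [ 0.193  0.421 -0.272  0.491  0.128  0.01   0.06 ] 0.02530141894540905 [np.float64(33.0), np.float64(15.6), np.float64(14.3), np.float64(14.3), np.float64(89.7)]
1 -1 [ 0.193  0.421 -0.272  0.491  0.128  0.01   0.06 ] 0.02530141894540905 [np.float64(0.0), np.float64(1.1), np.float64(0.3), np.float64(0.5), np.float64(169.1)]
-1 1 [ 0.19   0.49  -0.412  0.477  0.15  -0.066 -0.047] 0.03438914034170285 [np.float64(33.0), np.float64(15.6), np.float64(14.3), np.float64(14.3), np.float64(98.1)]
-1 -1 [ 0.19   0.49  -0.412  0.477  0.15  -0.066 -0.047] 0.03438914034170285 [np.float64(0.0), np.float64(1.1), np.float64(0.3), np.float64(0.5), np.float64(0.0)]
```

```bash
python3 - <<'E'
import re
t=open('kin.py').read()
t=t.replace("d,r0,h,a,e,b,c=p","d,r0,h,a,e,b,c,d4,z4,z5=p").replace("*E('x',s4*q[3])*E('y',-q[4]); P=P+R.apply([c,0,0])","*E('x',s4*q[3]); P=P+R.apply([0,-d4,z4]); R=R*E('y',-q[4]); P=P+R.apply([c,0,z5])")
open('kin.py','w').write(t)
E
python3 -m pendant '[[0,0,-5,-0.1,0,0],[0,0,-10,-0.2,0,0],[0,0,-15,-0.3,0,0],[0,0,-20,-0.4,0,0]]' >/dev/null; python3 -c "
from h import *
s=r.get_state();print(s['joints'].tolist(),s['tcp_pos'].tolist(),s['eef_rot'].tolist())"
python3 -m pendant '[[0,0,0,-0.1,0,0],[0,0,0,-0.2,0.05,0],[0,0,0,-0.3,0.1,0],[0,0,0,-0.4,0.15,0],[0,0,0,-0.4,0.2,0]]' > /dev/null; python3 - <<'E'
from kin import *
s=r.get_state();print(s['joints'].tolist(),s['tcp_pos'].tolist(),s['eef_rot'].tolist())
E
```

```text
[50.8190765748921, 4.180024330041634, -35.97049188404104, 31.90121187193077, -44.2234740633519, -80.513610458472] [0.559307530194858, 0.21904331724045795, 0.2489431457638539] [-156.33065757651394, -2.9508760405367145, -98.24175101937824]
[45.23588692319349, 18.2575761503987, -7.437171134660524, 9.207273054960663, -75.60436688270133, -59.25469025354091] [0.5620374368628945, 0.21880375000506416, 0.24871825517183666] [-178.6833981135395, -14.15723298468303, -101.00497512248693]
```

```bash
cat > opt.py <<'E'
from kin import *
D=[([-49.956,20.546,.682,0,-70.136,-16.507],[.27,-.619,.246]),([-3,5,-20,0,-66,8],[.4592,-.2173,.2505]),
([-4,15,-30,0,-45,7],[.4674,-.2213,.0936]),([-4,5,-18,0,-67,7],[.4691,-.2217,.2581]),
([37,2,-58,95,-31,-131],[.5646,.2248,.2309]),
([50.819,4.18,-35.97,31.9,-44.22,-80.5],[.5593,.219,.2489]),([45.236,18.2576,-7.437,9.207,-75.6,-59.25],[.562,.2188,.2487])]
w=[10,1,1,1,1,10,10]
f=lambda p:np.concatenate([k*(fk(q,p,-1,-1)[0]-P) for (q,P),k in zip(D,w)]+[.01*(p-np.array([.1,0,.4,.45,0,.4,.25,.1,0,0]))])
P=least_squares(f,[.1,0,.4,.4,0,.4,.25,.1,0,0]).x
E
cat > go.py <<'E'
from opt import *
print(P.round(3),np.abs(f(P)).max())
for psi in(-4.9,175.1):
  for th in(40,47,55):
    Rp=E('z',psi)*E('y',-(90-th)); R1=Rp*E('xyz',[180,0,-90]); ed=np.array([.6385,.1938,.004])+E('z',psi).apply([.048,0,0])
    tcp=ed+Rp.apply([.0035,0,.0856])
    for k in (0,1):
      print(psi,th,k,tcp.round(3),[q.tolist() for q in ik(tcp+[0,0,.03],R1*E('z',180*k),P,-1,-1,24)][:3])
E
timeout 500 python3 go.py
```

```text
[-0.004 -0.008  0.21   0.598 -0.002  0.473  0.36   0.196 -0.002  0.002] 0.0076735557866906
-4.9 40 0 [0.623 0.195 0.062] []
-4.9 40 1 [0.623 0.195 0.062] []
-4.9 47 0 [0.631 0.194 0.069] []
-4.9 47 1 [0.631 0.194 0.069] []
-4.9 55 0 [0.64  0.194 0.076] []
-4.9 55 1 [0.64  0.194 0.076] []
175.1 40 0 [0.654 0.192 0.062] [[21.0, 57.0, 41.0, -22.0, -118.0, 152.0]]
175.1 40 1 [0.654 0.192 0.062] [[21.0, 57.0, 41.0, -22.0, -118.0, -28.0]]
175.1 47 0 [0.646 0.193 0.069] [[22.0, 52.0, 33.0, -19.0, -110.0, 153.0]]
175.1 47 1 [0.646 0.193 0.069] [[22.0, 52.0, 33.0, -19.0, -110.0, -27.0]]
175.1 55 0 [0.637 0.194 0.076] [[24.0, 46.0, 24.0, -16.0, -100.0, 153.0]]
175.1 55 1 [0.637 0.194 0.076] [[24.0, 46.0, 24.0, -16.0, -100.0, -27.0]]
```

The model fits to a few mm. Outward tilt is infeasible, but tilting inward with the cover turned half round (either way fits) works with margin at q6 ≈ 153. I'll turn in stages.

```bash
python3 -c "
from h import *
st();to([.60,.19,.28],[180,0,-10])"
```

```text
7.05 [0.562  0.2188 0.2487] [-178.68  -14.16 -101.  ] F [ 0.1 -0.2 -3.2] w 7.0 gf 44.99474287033081 q [ 45.  18.  -7.   9. -76. -59.]
ROW [28.0, -43.3, -24.2, 0.1782, -0.2108, -1.5766] n>= 8.6
```

```bash
python3 -m pendant '[[28,-43,-24,0.178,-0.211,-1.577],[28,-43,-24,0.178,-0.211,-1.577],[28,-43,-24,0.178,-0.211,-1.577],[28,-43,-24,0.178,-0.211,-1.577],[28,-43,-24,0.178,-0.211,-1.577],[28,-43,-24,0.178,-0.211,-1.577],[28,-43,-24,0.178,-0.211,-1.577],[28,-43,-24,0.178,-0.211,-1.577],[28,-43,-24,0.178,-0.211,-1.577],[28,-43,-24,0.178,-0.211,-1.577],[28,-43,-24,0.178,-0.211,-1.577],[28,-43,-24,0.178,-0.211,-1.577]]' >/dev/null; python3 -c "
from h import *
st();to([.63,.19,.28],[180,0,80])"
```

```text
8.55 [0.5981 0.1908 0.2799] [-1.7999e+02 -1.0000e-02 -9.8400e+00] F [-0.4  1.  -2.4] w 6.5 gf 44.99573349952698 q [ 35.  15.  -3.  -0. -72.  45.]
ROW [31.6, -4.7, -0.1, -0.0, -0.0004, -1.5679] n>= 8.4
```

```bash
python3 -m pendant '[[31,-5,0,0,0,-1.568],[31,-5,0,0,0,-1.568],[31,-5,0,0,0,-1.568],[31,-5,0,0,0,-1.568],[31,-5,0,0,0,-1.568],[31,-5,0,0,0,-1.568],[31,-5,0,0,0,-1.568],[31,-5,0,0,0,-1.568],[31,-5,0,0,0,-1.568],[31,-5,0,0,0,-1.568],[31,-5,0,0,0,-1.568]]' >/dev/null; cat > lay.py <<'E'
from kin import *
def pose(th,psi=175.1,up=0):
    Rp=E('z',psi)*E('y',-(90-th)); R1=Rp*E('xyz',[180,0,-90]); ed=np.array([.6385,.1938,.004])+E('z',psi).apply([.048,0,0])
    return ed+Rp.apply([.0035,0,.0856])+[0,0,up],R1.as_euler('xyz',degrees=True)
E
python3 -c "
from lay import *
st(); p,e=pose(47,up=.05); print(p,e); to(p+[0,0,.1],e); to(p,e)
c=cam('top'); print(ray(c,[[332,104],[248,106]],.01))"
```

```text
9.93 [0.6297 0.1905 0.2799] [-1.800e+02 -3.000e-02  7.996e+01] F [-0.2 -0.9 -2.2] w 6.7 gf 44.99564588069916 q [ 34.  18.   1.  -0. -73. 136.]
[0.64629074 0.1931321  0.11899087] [-137.     0.    85.1]
ROW [5.4, 15.9, 60.9, 0.75, -0.0342, -0.0853] n>= 4.0
ROW [5.4, 15.9, 160.9, 0.75, -0.0342, -0.0853] n>= 4.0
[[ 0.79484848 -0.07962936  0.01      ]
 [ 0.78630178  0.17802665  0.01      ]]
```

```bash
python3 -m pendant '[[5,16,20,0.19,-0.01,-0.02],[5,16,40,0.37,-0.02,-0.04],[5,16,60,0.56,-0.03,-0.06],[5,16,80,0.75,-0.034,-0.085],[5,16,110,0.75,-0.034,-0.085],[5,16,140,0.75,-0.034,-0.085],[5,16,161,0.75,-0.034,-0.085],[5,16,161,0.75,-0.034,-0.085],[5,16,161,0.75,-0.034,-0.085]]' >/dev/null; python3 - <<'E'
from lay import *
st(); p,e=pose(47); to(p,e); snap('top','t3.png'); snap('side','s3.png')
a=cv2.imread('pics/t3.png')[80:260,120:340]; b=cv2.imread('pics/s3.png')[160:340,180:400]
cv2.imwrite('pics/c3.png',cv2.resize(np.hstack([a,b]),None,fx=1.8,fy=1.8,interpolation=2))
E
```

```text
11.05 [0.647  0.1929 0.1206] [-1.3714e+02 -4.0000e-02  8.5200e+01] F [ 0.7 -0.5 -0.9] w 6.6 gf 44.99496102333069 q [  22.   51.   33.  -20. -111.  152.]
ROW [0.2, 34.6, 38.4, 0.0024, 0.0007, 0.0017] n>= 0.8
```

View pics/c3.png

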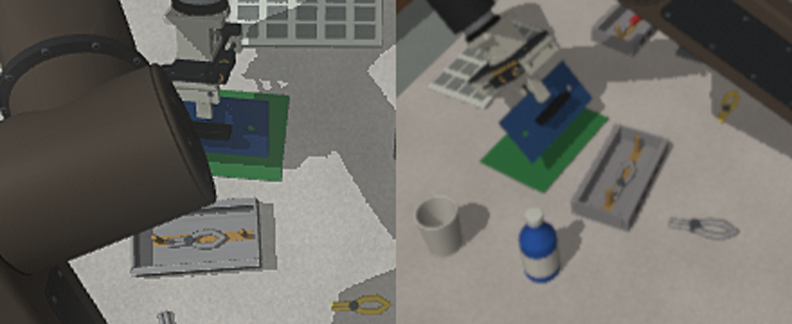

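The cover hangs tilted over the mat with the bar upper. Next I lower it to contact.

```bash
python3 -m pendant '[[0,12,13,0,0,0],[0,22,24.5,0,0,0],[0,29,32,0,0,0],[0,31,34,0,0,0],[0,31,34,0,0,0]]'; python3 -m pendant '[[0,0.7,0.75,0,0,0],[0,1.4,1.5,0,0,0],[0,1.4,1.5,0,0,0]]';python3 -m pendant '[[0,0.7,0.75,0,0,0],[0,1.4,1.5,0,0,0],[0,1.4,1.5,0,0,0]]'
```

```text
time_s: 11.78
tcp_pos: [0.6459, 0.1927, 0.0727]
eef_rot: [-137.0, 0.0, 85.2]
contact_force: [-0.9, -0.6, -2.2]
gripper_width: 0.0067
gripper_force: 45.0
time_s: 12.15
tcp_pos: [0.6459, 0.1928, 0.0711]
eef_rot: [-137.0, -0.0, 85.2]
contact_force: [0.3, 0.7, -2.2]
gripper_width: 0.0068
gripper_force: 45.0
time_s: 12.52
tcp_pos: [0.6459, 0.1928, 0.069]
eef_rot: [-137.0, -0.0, 85.2]
contact_force: [-0.1, 0.3, -0.3]
gripper_width: 0.007
gripper_force: 45.0
```

```bash
python3 -m pendant '[[0,0.7,0.75,0,0,0],[0,0.7,0.75,0,0,0]]'; for i in 1; do python3 -m pendant '[[0,-3.5,0,0,0,0],[0,-3.5,0,0,0,0]]' 14; python3 -m pendant '[[0,-3.5,0,0,0,0],[0,-3.5,0,0,0,0]]' 21;python3 -m pendant '[[0,-3.5,0,0,0,0],[0,-3.5,0,0,0,0]]' 28; python3 -m pendant '[[0,-3,0,0,0,0],[0,-3,0,0,0,0]]' 34; done; python3 - <<'E'
from h import *
snap('top','t4.png'); snap('side','s4.png')
a=cv2.imread('pics/t4.png')[80:260,120:340]; b=cv2.imread('pics/s4.png')[160:340,180:400]
cv2.imwrite('pics/c4.png',cv2.resize(np.hstack([a,b]),None,fx=1.8,fy=1.8,interpolation=2))
E
```

```text
time_s: 12.78
tcp_pos: [0.6461, 0.1927, 0.0688]
eef_rot: [-137.0, -0.0, 85.2]
contact_force: [0.8, 0.3, 4.4]
gripper_width: 0.0068
gripper_force: 45.0
time_s: 13.02
tcp_pos: [0.6432, 0.193, 0.0702]
eef_rot: [-137.0, -0.0, 85.2]
contact_force: [1.5, 0.1, 0.3]
gripper_width: 0.0135
gripper_force: 0.3
time_s: 13.28
tcp_pos: [0.6406, 0.1932, 0.0727]
eef_rot: [-137.0, -0.0, 85.2]
contact_force: [0.8, 0.6, -0.3]
gripper_width: 0.0204
gripper_force: 0.3
time_s: 13.52
tcp_pos: [0.6381, 0.1935, 0.0752]
eef_rot: [-137.0, -0.0, 85.2]
contact_force: [0.1, -0.2, -1.1]
gripper_width: 0.0272
gripper_force: 0.3
time_s: 13.78
tcp_pos: [0.636, 0.1936, 0.0773]
eef_rot: [-137.0, -0.0, 85.2]
contact_force: [0.7, -0.3, -0.5]
gripper_width: 0.0336
gripper_force: 0.3
```

View pics/c4.png

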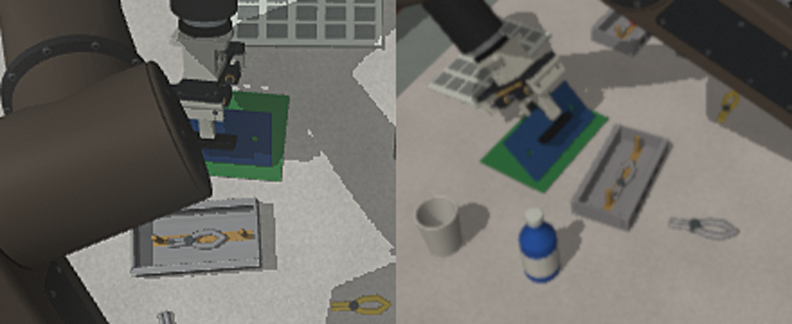

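The cover rests on the lower finger with its far edge on the mat. I'll move the finger out and down to let the near edge sink.

```bash
python3 -m pendant '[[0,7,-1,0,0,0],[0,14,-2,0,0,0],[0,21,-3,0,0,0],[0,28,-4,0,0,0],[0,35,-5,0,0,0],[0,42,-6,0,0,0],[0,48,-7,0,0,0],[0,52,-7.4,0,0,0],[0,52,-7.4,0,0,0]]'; python3 - <<'E'
from h import *
snap('top','t5.png'); snap('side','s5.png')
a=cv2.imread('pics/t5.png')[80:260,120:340]; b=cv2.imread('pics/s5.png')[160:340,180:400]
cv2.imwrite('pics/c5.png',cv2.resize(np.hstack([a,b]),None,fx=1.8,fy=1.8,interpolation=2))
E
python3 -m pendant '[[0,15,-14,0,0,0],[0,30,-28,0,0,0],[0,40,-65,0,0,0],[0,40,-120,0,0,0],[0,40,-175,0,0,0],[0,40,-180,0,0,0]]'
```

```text
time_s: 15.0
tcp_pos: [0.6792, 0.1899, 0.0466]
eef_rot: [-137.0, -0.0, 85.2]
contact_force: [0.8, 0.3, -0.7]
gripper_width: 0.034
gripper_force: 0.5
time_s: 15.85
tcp_pos: [0.7895, 0.1689, 0.1471]
eef_rot: [-139.0, -0.4, 84.9]
contact_force: [-0.4, 0.4, 1.4]
gripper_width: 0.034
gripper_force: 0.0
```

```bash
python3 - <<'E'
from h import *
st(); snap('top','t6.png'); snap('side','s6.png')
a=cv2.imread('pics/t6.png')[80:260,120:340]; b=cv2.imread('pics/s6.png')[160:340,180:400]
cv2.imwrite('pics/c6.png',cv2.resize(np.hstack([a,b]),None,fx=1.8,fy=1.8,interpolation=2))
to([.63,.19,.25],[180,0,85])
E
```

```text
15.85 [0.7895 0.1689 0.1471] [-139.04   -0.37   84.89] F [-0.4  0.4  1.4] w 34.0 gf 0.0 q [  18.   66.   72.  -21. -132.  148.]
ROW [6.4, -189.1, 27.0, -0.7158, -0.0078, 0.0017] n>= 3.8
```

View pics/c6.png

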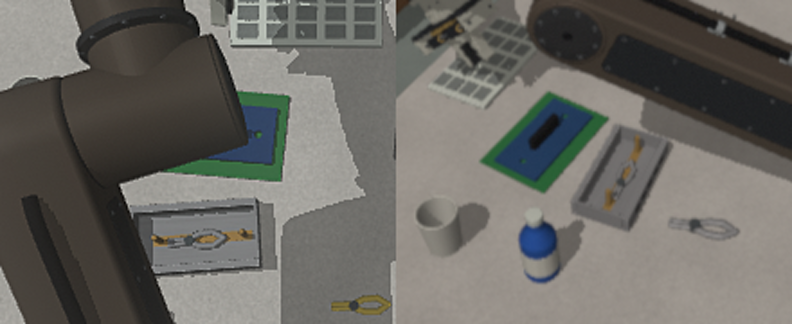

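The cover lies flat and fully on the mat with its bar up, and it's released. Next: over it for the grasp, and measure it.

```bash
python3 -m pendant '[[6,-40,-20,-0.18,0,0],[6,-90,-10,-0.36,0,0],[6,-140,10,-0.54,0,0],[6,-189,27,-0.716,-0.008,0],[6,-189,27,-0.716,-0.008,0],[6,-189,27,-0.716,-0.008,0],[6,-189,27,-0.716,-0.008,0]]' 40; python3 - <<'E'
from h import *
s,im=snap('wrist','w7.png'); st(); c=cam('wrist',s)
def blob(m,z,n,c,mn=30):
    cs=cv2.findContours(m.astype('uint8'),0,2)[0]
    for k in cs:
        if cv2.contourArea(k)>mn:
            q=cv2.minAreaRect((ray(c,k.reshape(-1,2),z)[:,:2]*1000).astype('float32')); print(n,[np.round(v,1) for v in q])
sd=cv2.cvtColor(cv2.imread('pics/s6.png'),cv2.COLOR_BGR2HSV); cs=cam('side')
m=(sd[...,0]>100)&(sd[...,0]<125)&(sd[...,1]>130); m[:235-40]=0; m[:,330:]=0; m[275:]=0
m2=cv2.morphologyEx(m.astype('uint8'),cv2.MORPH_CLOSE,np.ones((7,7)))
blob(m2,.011,'side blue',cs,200)
bar=(sd[...,2]<40); bar[:200]=0; bar[260:]=0; bar[:,:240]=0; bar[:,290:]=0
ys,xs=np.nonzero(bar); print('bar px',len(xs),xs.mean() if len(xs) else 0,ys.mean() if len(xs) else 0); blob(bar,.039,'side bar',cs,20)
E
```

```text
time_s: 16.82
tcp_pos: [0.6305, 0.1909, 0.25]
eef_rot: [-179.8, -0.1, 85.2]
contact_force: [-0.2, -0.1, 1.0]
gripper_width: 0.0399
gripper_force: 0.0
16.88 [0.6313 0.1909 0.249 ] [-1.7978e+02 -3.0000e-02  8.5140e+01] F [ 0.3 -0.6 -0.6] w 40.0 gf 0.0 q [ 34.  19.  -1.  -0. -70. 142.]
side blue [array([635.4, 198.3]), array([187.9,  94.7]), np.float64(85.3)]
bar px 127 261.9212598425197 233.0
side bar [array([628.1, 207.4]), array([87.7, 23. ]), np.float64(83.6)]
```

View pics/w7.png

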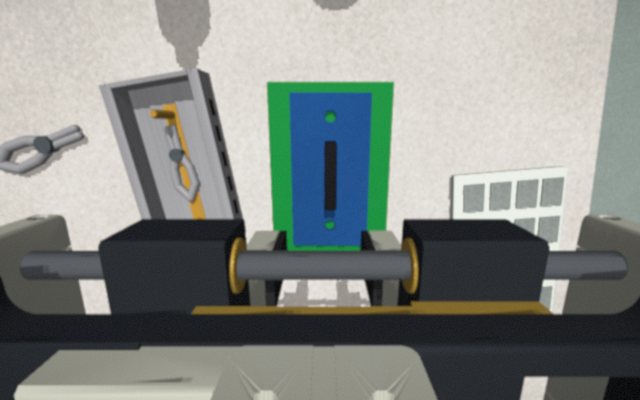

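Wrist view: holes at (330,117) and (330,225), bar between them. I'll compute these, then take a quick look above the pliers cassette for its studs before grasping.

```bash
python3 - <<'E'
from h import *
im=cv2.imread('pics/w7.png'); s=r.get_state(); c=cam('wrist',s); h=cv2.cvtColor(im,cv2.COLOR_BGR2HSV)
g=((h[...,0]>45)&(h[...,0]<90)&(h[...,1]>90))
H=[]
for x0,y0 in((330,117),(330,225)):
    ys,xs=np.nonzero(g[y0-10:y0+10,x0-10:x0+10]); H.append([xs.mean()+x0-10,ys.mean()+y0-10]); print(len(xs),H[-1])
Q=ray(c,H,.009); print('holes',Q.round(4).tolist(),'d',np.linalg.norm(Q[0]-Q[1]),'mid',Q.mean(0)); d=Q[1]-Q[0]; print('yaw',np.degrees(np.arctan2(-d[0],d[1])))
m=((h[...,0]>100)&(h[...,0]<125)&(h[...,1]>130)); m[245:]=0
L=[];
for y in range(100,215,10):
    xs=np.nonzero(m[y,285:380])[0]+285; L.append([(xs.min()+xs.max())/2,y])
L=ray(c,L,.011); a=np.polyfit(L[:,1],L[:,0],1); print('axis x at .1955',np.polyval(a,.1955),'yaw',np.degrees(np.arctan(-a[0])))
to([.455,.16,.25],[180,0,93.7])
E
```

```text
93 [np.float64(330.0967741935484), np.float64(116.20430107526882)]
62 [np.float64(329.38709677419354), np.float64(224.58064516129033)]
holes [[0.6443, 0.2628, 0.009], [0.6328, 0.1281, 0.009]] d 0.13523091605832044 mid [0.63856658 0.19547794 0.009     ]
yaw 175.12883069697713
axis x at .1955 0.6385377059176279 yaw -4.834436632447513
ROW [-45.7, -173.1, -0.4, -0.0037, -0.0008, -0.1494] n>= 2.9
```

```bash
python3 -m pendant '[[-20,-60,0,0,0,-0.07],[-36,-115,0,0,0,-0.15],[-36,-173,0,0,0,-0.15],[-36,-173,0,0,0,-0.15],[-36,-173,0,0,0,-0.15],[-36,-173,0,0,0,-0.15]]'; python3 - <<'E'
from h import *
s,im=snap('wrist','w8.png'); st(); c=cam('wrist',s)
print(proj(c,[[.455,.281,.046],[.455,.145,.046]]).round())
b=cv2.imread('pics/w8.png')[60:260,200:460]; cv2.imwrite('pics/c8.png',cv2.resize(b,None,fx=3,fy=3,interpolation=2))
E
```

```text
time_s: 17.62
tcp_pos: [0.4559, 0.1691, 0.2479]
eef_rot: [-179.6, 0.1, 93.6]
contact_force: [1.6, -0.2, 0.6]
gripper_width: 0.0401
gripper_force: 0.0
17.68 [0.4557 0.1688 0.2477] [-1.7955e+02  1.1000e-01  9.3630e+01] F [-0.1 -0.2  0. ] w 40.0 gf 0.0 q [ 43.   3. -22.  -0. -66. 140.]
[[331.  76.]
 [323. 203.]]
```

View pics/c8.png

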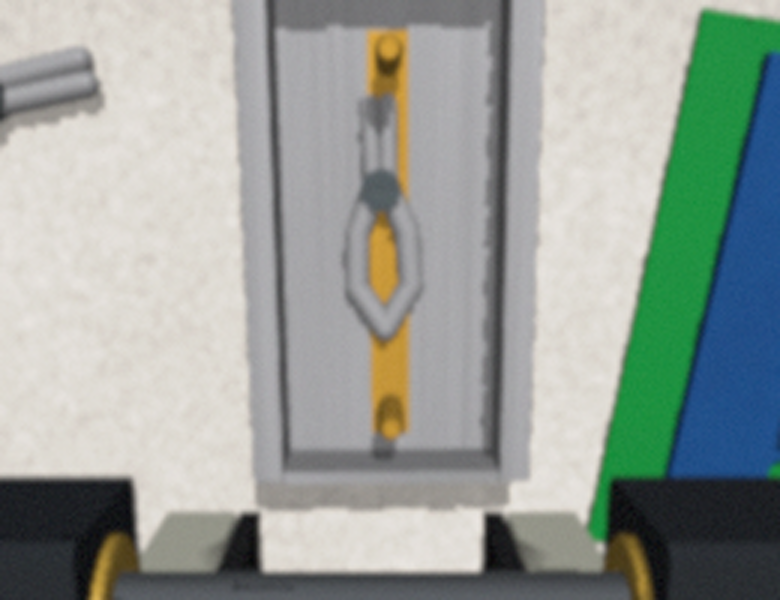

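The crop shows both stud tops: far (389,46), near (391,427) in the crop, which is image (329.7,75.3) and (330.3,202.3). The pliers lie between them.

```bash
python3 - <<'E'
from h import *
s=r.get_state(); c=cam('wrist',s)
Q=ray(c,[[329.7,75.3],[330.3,202.3]],.045); d=Q[0]-Q[1]; print('studs',Q.round(4).tolist(),np.linalg.norm(d),'mid',Q.mean(0),'yaw',np.degrees(np.arctan2(-d[0],d[1])))
def p(x,y): return [200+x/3,60+y/3]
R=ray(c,[p(234,0),p(547,0),p(257,478),p(528,478)],.036); print('rims',R.round(4).tolist()); 
for a in(R[0]-R[2],R[1]-R[3]): print(np.degrees(np.arctan2(-a[0],a[1])))
print('mid axis', ((R[0]+R[1])/2).round(4),((R[2]+R[3])/2).round(4))
ct=cam('top'); im=cv2.imread('pics/t6.png')
print('top rim', ray(ct,[[194,195],[264,191],[268,228],[196,233]],.036).mean(0))
to([.6386,.1955,.12],[180,0,85.15]); to([.6386,.1955,.034],[180,0,85.15])
E
```

```text
studs [[0.4532, 0.2815, 0.045], [0.4633, 0.1459, 0.045]] 0.13591853114836044 mid [0.45826289 0.21368728 0.045     ] yaw 4.281179785601788
rims [[0.3979, 0.2942, 0.036], [0.5072, 0.3011, 0.036], [0.4119, 0.119, 0.036], [0.5194, 0.1263, 0.036]]
4.574268935925541
3.971904628734451
mid axis [0.4526 0.2977 0.036 ] [0.4657 0.1227 0.036 ]
top rim [0.45578198 0.2133095  0.036     ]
ROW [15.3, 185.2, 126.3, -0.0077, 0.0025, 0.148] n>= 3.6
ROW [15.4, 185.9, 212.2, -0.0077, 0.0025, 0.148] n>= 4.5
```

```bash
python3 -m pendant '[[5,60,0,0,0,0.04],[10,120,20,0,0,0.1],[15.3,185,60,-0.008,0.002,0.148],[15.3,185,110,-0.008,0.002,0.148],[15.3,185.5,160,-0.008,0.002,0.148],[15.3,185.5,195,-0.008,0.002,0.148],[15.3,185.5,208,-0.008,0.002,0.148],[15.3,185.5,211,-0.008,0.002,0.148],[15.3,185.5,211,-0.008,0.002,0.148]]'; python3 -m pendant '[[0,0,0,0,0,0],[0,0,0,0,0,0],[0,0,0,0,0,0],[0,0,0,0,0,0],[0,0,0,0,0,0]]' 0 50; python3 -c "
from h import *
st()"
```

```text
time_s: 18.8
tcp_pos: [0.6381, 0.1958, 0.0371]
eef_rot: [179.8, -0.1, 85.2]
contact_force: [-0.2, 0.6, -0.3]
gripper_width: 0.0398
gripper_force: 0.0
time_s: 19.42
tcp_pos: [0.6374, 0.1956, 0.0365]
eef_rot: [179.9, -0.0, 85.2]
contact_force: [-1.6, -0.6, 5.5]
gripper_width: 0.0138
gripper_force: 50.0
19.43 [0.6374 0.1956 0.0365] [ 1.7989e+02 -4.0000e-02  8.5230e+01] F [-1.6 -0.6  5.5] w 13.8 gf 50.002350211143494 q [ 34.  30. -14.   0. -46. 141.]
```

Gripped on the bar. Next I lift and carry it over the pliers cassette, starting 5 mm short along its length.

```bash
python3 -m pendant '[[0,0,-8,0,0,0],[0,0,-25,0,0,0],[0,0,-60,0,0,0],[0,0,-100,0,0,0],[0,0,-100,0,0,0]]'; python3 -c "
from h import *
st();to([.4587,.2087,.10],[180,0,94.3])"
```

```text
time_s: 20.05
tcp_pos: [0.6391, 0.1964, 0.1409]
eef_rot: [179.6, -0.2, 85.2]
contact_force: [-0.4, 0.3, -2.8]
gripper_width: 0.0138
gripper_force: 50.0
20.05 [0.6391 0.1964 0.1409] [179.57  -0.24  85.25] F [-0.4  0.3 -2.8] w 13.8 gf 49.99857544898987 q [ 34.  24.  -8.   0. -57. 141.]
ROW [-2.8, -181.1, 39.6, 0.0077, -0.0036, -0.158] n>= 3.0
```

```bash
python3 -m pendant '[[0,-50,0,0,0,-0.05],[-1,-105,0,0.007,-0.003,-0.1],[-2,-150,0,0.007,-0.003,-0.158],[-2.8,-181,5,0.007,-0.003,-0.158],[-2.8,-181,20,0.007,-0.003,-0.158],[-2.8,-181,35,0.007,-0.003,-0.158],[-2.8,-181,40,0.007,-0.003,-0.158],[-2.8,-181,40,0.007,-0.003,-0.158]]' >/dev/null; python3 -c "
from h import *
st();to([.4587,.2087,.0805],[180,0,94.3]); snap('side','s9.png')"
```

```text
21.05 [0.4567 0.2073 0.0948] [-179.57    0.21   94.23] F [-0.6 -0.5 -1.9] w 13.5 gf 49.99847710132599 q [ 47.  14. -32.  -0. -45. 138.]
ROW [1.3, 2.2, 14.3, -0.0075, 0.0037, -0.0013] n>= 0.2
```

```bash
python3 -m pendant '[[1.3,2,5,-0.007,0.003,0],[1.3,2,9,-0.007,0.003,0],[1.3,2,12,-0.007,0.003,0],[1.3,2,12,-0.007,0.003,0],[1.3,2,12,-0.007,0.003,0]]' >/dev/null; python3 -c "
from h import *
st();to([.4587,.2087,.0785],[180,0,94.3])"; python3 -m pendant '[[0,0,1,0,0,0],[0,0,2,0,0,0],[0,0,2,0,0,0]]'; python3 -m pendant '[[0,0,1,0,0,0],[0,0,1,0,0,0]]'
```

```text
21.73 [0.4582 0.2091 0.0837] [ 1.7995e+02 -4.0000e-02  9.4280e+01] F [ 0.   0.  -2.4] w 13.6 gf 49.99864876270294 q [ 47.  14. -33.   0. -43. 137.]
ROW [-0.5, 0.4, 5.2, 0.0009, -0.0007, -0.0004] n>= 0.1
time_s: 22.1
tcp_pos: [0.4581, 0.2091, 0.0816]
eef_rot: [180.0, -0.0, 94.3]
contact_force: [0.4, -0.2, -2.8]
gripper_width: 0.0138
gripper_force: 50.0
time_s: 22.35
tcp_pos: [0.4582, 0.209, 0.0806]
eef_rot: [180.0, -0.0, 94.3]
contact_force: [-1.1, -0.5, -2.1]
gripper_width: 0.0137
gripper_force: 50.0
```

```bash
for i in 1 2 3; do python3 -m pendant '[[0,0,1,0,0,0],[0,0,1,0,0,0]]' | grep -E "tcp|contact"; done
```

```text
tcp_pos: [0.4581, 0.209, 0.0795]
contact_force: [0.3, -0.1, -1.1]
tcp_pos: [0.4581, 0.209, 0.0785]
contact_force: [-0.2, 1.4, -2.1]
tcp_pos: [0.4583, 0.2091, 0.0781]
contact_force: [-1.7, -1.7, 4.7]
```

Contact on the stud tops at z 0.078, as predicted. Next I slide along the axis.

```bash
for i in 1 2 3 4; do python3 -m pendant '[[0.5,0,0,0,0,0],[1,0,0,0,0,0]]' | grep -E "tcp|contact"; done
```

```text
tcp_pos: [0.4582, 0.2094, 0.078]
contact_force: [-0.1, -5.8, 5.8]
tcp_pos: [0.4581, 0.2111, 0.0776]
contact_force: [-0.4, -0.0, -1.5]
tcp_pos: [0.4579, 0.2122, 0.0774]
contact_force: [-0.0, 0.2, -1.1]
tcp_pos: [0.4578, 0.2131, 0.0775]
contact_force: [0.1, 0.2, -2.6]
```

```bash
for i in 1 2 3; do python3 -m pendant '[[0,0,1,0,0,0],[0,0,1,0,0,0]]' | grep -E "tcp|contact"; done
```

```text
tcp_pos: [0.4578, 0.213, 0.0765]
contact_force: [0.9, 0.3, -2.2]
tcp_pos: [0.4578, 0.213, 0.0755]
contact_force: [-1.2, -0.2, -1.9]
tcp_pos: [0.4578, 0.213, 0.0745]
contact_force: [-0.0, -0.7, -2.4]
```

It's dropping over the studs with no side force, so I keep lowering to the rims.

```bash
python3 -m pendant '[[0,0,1,0,0,0],[0,0,2,0,0,0],[0,0,3,0,0,0],[0,0,3,0,0,0]]' | grep -E "tcp|contact"; for i in 1 2 3 4; do python3 -m pendant '[[0,0,1,0,0,0],[0,0,1,0,0,0]]' | grep -E "tcp|contact"; done
```

```text
tcp_pos: [0.4578, 0.213, 0.0715]
contact_force: [-0.1, 0.6, -1.6]
tcp_pos: [0.4579, 0.213, 0.0706]
contact_force: [0.1, -0.3, -1.9]
tcp_pos: [0.4579, 0.213, 0.0696]
contact_force: [0.1, -0.1, -2.5]
tcp_pos: [0.4578, 0.213, 0.0685]
contact_force: [-0.9, -0.4, -1.2]
tcp_pos: [0.4579, 0.2131, 0.0684]
contact_force: [-4.2, -0.7, 8.8]
```

Seated on the rims at the predicted height. Next: release, retract and check.

```bash
python3 -m pendant '[[0,0,-0.7,0,0,0],[0,0,-0.7,0,0,0],[0,0,-0.7,0,0,0],[0,0,-0.7,0,0,0],[0,0,-0.7,0,0,0]]' 40 ; python3 -m pendant '[[0,0,-10,0,0,0],[0,0,-40,0,0,0],[0,0,-90,0,0,0],[0,0,-150,0,0,0],[0,0,-180,0,0,0],[0,0,-180,0,0,0],[0,0,-180,0,0,0],[0,0,-180,0,0,0]]'; python3 - <<'E'
from h import *
s,im=snap('wrist','w9.png'); c=cam('wrist',s); snap('side','s10.png')
a=cv2.imread('pics/w9.png')[40:260,180:460]; b=cv2.imread('pics/s10.png')[140:340,180:400]
cv2.imwrite('pics/c10.png',np.hstack([cv2.resize(a,(400,314)),cv2.resize(b,(345,314),interpolation=2)]))
E
```

```text
time_s: 26.98
tcp_pos: [0.4579, 0.2131, 0.0683]
eef_rot: [180.0, -0.0, 94.3]
contact_force: [0.3, 0.0, 0.1]
gripper_width: 0.0398
gripper_force: 0.0
time_s: 27.98
tcp_pos: [0.4573, 0.2125, 0.2474]
eef_rot: [-180.0, 0.0, 94.3]
contact_force: [0.5, -0.5, -0.2]
gripper_width: 0.0395
gripper_force: 0.0
```

View pics/c10.png

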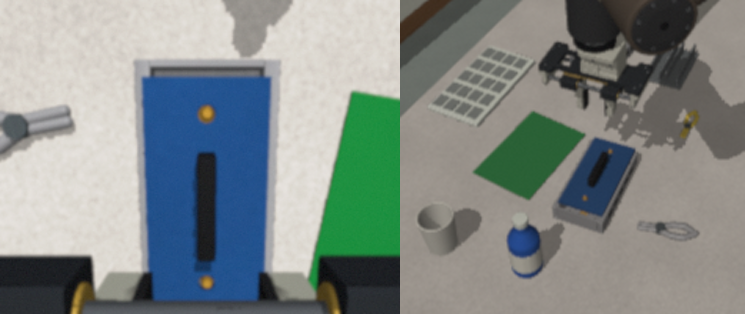

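The cover lies flat on the pliers cassette, with both brass studs showing through its holes. The arm is clear and the bystanders look undisturbed.

```bash
python3 -c "
from plant import r
print(r.close_job())"
```

```text
the job is handed in; nothing more can be done
None
```

The job is handed in, at about 28 s of the 70 s: the cover was laid on the mat bar up, picked up again by the bar, and slid onto the pliers cassette, where it lies flat with both studs through its holes and the gripper clear.

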